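Fit a fresh cell in the corridor lamp

TASK

Put the fresh cell into the open work lamp: pick it up off the board, lay it down gently on its side on the bare board without letting it topple, let go and take it again. Press its flat end against the coil spring and roll its button end down past the orange lip, until the cell lies fully home in its holder, held by the spring with the button against the brass contact. Leave the owl, the pen cup, the pocket mirror and the yellow box as they are.

Things in the scene. Friction and masses are not known exactly. Their poses are not given: they have to be found in the camera images.
- cell: Rechargeable cell, a blue cylinder with an orange band near its + end: 21 mm in diameter, 70 mm long, about 70 g. Stands on its flat end on the board at the start. Origin at the middle of its length on its axis; its z axis runs along it towards the + end, which has a raised steel button, 9 mm across and 1.8 mm high (counted in the 70 mm). It rolls when it lies on its side.
- cell_plus (a point): The tip of the cell's + button, 35 mm from the cell's origin along its z axis.
- bay (a point): Where the seated cell's centre belongs in the lamp's cell holder, 31 mm above the board. Its x axis runs level along the holder from the spring to the + contact, z up; all lamp sizes are in this frame. Two V saddles, 6 mm long and 26 mm wide, at x = -25 and +25 mm carry and centre the cell; between them the sides are open for fingers down to the chassis floor, 14 mm above the board.
- contact (a point): The face of the brass + contact, at bay x = +35 mm, looking to -x, on a grey end wall 30 mm wide and 5 mm thick. The seated cell's button rests on it.
- lip (a point): Middle of the top edge of the orange retaining lip that juts out 4.5 mm over the + contact: 47 mm above the board, at bay x = +30.5 mm. The lip is rigid, 16 mm wide, 4 mm thick, its underside 1.5 mm above the seated cell's top.
- lamp: Graphite LED work lamp with a green head, lying lens down with its cover off; it does not move. Origin on the board under bay, axes as bay. Chassis 150 x 108 mm (x -84 to +66), edges 21 mm above the board; a circuit board up to 21 mm above the board at y = +27 to +47 mm. Spot head at x = +64 to +118 mm, 104 mm wide, 64 mm high. Flat wire hook to x = -113 mm, 13 mm high.
- spring (a joint): How far the lamp's coil spring is pressed in, m: 0 free, 0.005 with the cell seated, 0.015 fully in. Its end is a round steel button 14 mm across on the bay's axis, facing +x, at bay x = -30 mm when free; the wall behind it is at x = -48 mm, 30 mm wide, top 38 mm above the board. It pushes with 0.7 N per mm. A level cell passes the lip with the spring pressed in over 9.5 mm.
- owl: Ceramic owl figurine, 66 mm across, 98 mm high, loose. Origin at the centre of its underside.
- pen_cup: Black plastic pen cup, 72 mm across, 100 mm high, with pens standing up to 155 mm, loose. Origin at the centre of its underside.
- mirror: Chrome pocket mirror lying flat, 76 mm across, 11 mm high, loose. Origin at the centre of its underside.
- lid_box: Closed yellow plastic box with a clip-on lid, 106 x 166 mm (x by y), 62 mm high, loose. Origin at the centre of its underside.
Mind the look-alikes: they are no part of the job. There is more than one size of the lamp; the one meant has the size given above.

How it is judged (in metres and radians):
On the way, in this order (a step that is already met when the one before it is completed fails the run):
1. the cell is picked up, at least 10 mm off the board (height (world z) of cell above 0.045 m and contact force between the fingers and cell above 0.5 N), for 0.1 s.
2. the cell lies on its side on the board, let go (angle between cell's own z axis and vertical between 1.45 and 1.69 rad and height (world z) of cell below 0.016 m and contact force between the fingers and cell below 0.1 N), for 0.2 s.
At the end, for the whole second after the job is handed in: The cell lies in the lamp's holder, + end towards the brass contact, its centre within 3 mm of its seat in each direction and its axis within 0.08 rad of the holder's, the spring pressed in by 2.5 to 7.5 mm, and the cell is at rest (below 20 mm/s) (x of cell in the frame of bay between -0.003 and 0.003 m and y of cell in the frame of bay between -0.003 and 0.003 m and z of cell in the frame of bay between -0.003 and 0.003 m and angle between the z axis of cell and the x axis of bay, either way round below 0.08 rad and x of cell_plus in the frame of bay above 0.03 m and value of joint spring between 0.0025 and 0.0075 m and linear speed of cell below 0.02 m/s); the robot touches nothing.
It fails at once if the cell topples over instead of being laid down (it turns faster than 11 rad/s while still over 15 degrees from lying flat) (angular speed of cell above 11 rad/s and angle between cell's own z axis and vertical below 1.3 rad).
It fails at once if the owl or the pen cup is moved by more than 20 mm or tipped (distance of any of owl, pen_cup from where it was at the start of the episode above 0.02 m or angle between any of owl, pen_cup's own z axis and vertical above 0.35 rad).
It fails at once if the pocket mirror or the yellow box is moved by more than 20 mm (distance of any of mirror, lid_box from where it was at the start of the episode above 0.02 m).
It also fails if it takes over 54 s, if anything falls off the work surface, if the arm or the gripper's body presses on something with over 40 N, if the wrist force passes 120 N, or if a joint passes its speed limit or range.

ROBOT

A 6-joint arm with a two-finger parallel gripper is mounted at the origin on the work surface. World frame = base frame: x ahead of the robot, y to its left, z up, the work surface at z = 0. Lengths are in mm, angles in rad, forces in N, time in s.
With the tool pointing down it reaches from about 350 to 925 mm from the base axis. Payload 6.4 kg.
Tool frame: the origin (TCP) lies midway between the tips of the shut fingers; the grasp point (between the pads) lies 19 mm behind it; z points along the fingers, x is the direction in which the jaws open and shut, and the axes are right-handed (so a half turn about z gives the same grasp; the last joint's range is limited). The gripper opens to 94 mm and grips with 3 to 60 N. Pads are 16 mm wide; open, the fingers measure 119 mm over their backs; the gripper's body (75 mm by 177 mm) begins 78 mm behind the grasp point.
Start: joints at [1.035, 0.245, 1.558, -0, 1.339, -0.174], TCP at [230.071, 607.932, 205.455] pointing down, gripper open.
Joint ranges: [-3.13, 3.13], [-1.02, 2.26], [0.13, 2.54], [-0.95, 4.09], [0.21, 2.88], [-2.74, 2.74]. Speed limits (rad/s): [2.57, 2.57, 3.14, 3.14, 3.14, 3.14].

INTERFACE

Orientations are given as a rotation vector (axis times angle).
In Python, from plant import env gives the robot as it stands. Calls block until the motion is done:
- env.move_ptp(position, orientation): joint-space move of the TCP to a pose.
- env.line_to(position, frame=None, max_speed=150): straight line of the TCP; frame=None keeps the orientation; max_speed is the mean speed in mm/s.
- env.move_j(angles): joint-space move.
- env.command_gripper(opening, newtons=None): finger opening in mm; newtons is the grip in N (None keeps the last); returns when the fingers have stopped.
- env.hold(seconds).
- env.ik(position, orientation): joint angles nearest the present ones, or None.
- env.get_image(name): name is "scene" or "top"; returns a dict with "pixels" (400x640x3 uint8, blue, green, red), "fx", "fy", "cx", "cy" (pixels), "R" (3x3) and "t" (3): a world point X has camera coordinates R X + t. Camera axes: x right, y down, z forward; pixel columns grow to the right and rows downward; lengths in mm; the calibration is good to about 2 mm. A picture is of the moment at which its call begins. There is no depth.
A pose or a line that the arm cannot do raises env.PlanningError and nothing moves.
- env.job_done(): hands the job in, once; it reports no verdict.
Readings, each from a call of its own:
- env.current_time(): time.
- env.current_joint_pos(): joint angles.
- env.current_qd(): joint speeds.
- env.current_joint_torque(): joint torques, N m.
- env.current_ee_pos(): TCP position.
- env.current_orientation(): TCP orientation.
- env.current_force(): force on the tool from outside, world axes, zero at the start.
- env.current_torque(): the same for the moment, N m.
- env.current_finger_gap(): finger opening in mm.
Only numpy, scipy, OpenCV 4.12 (cv2) and the standard library are available. Lean on these libraries where they do the work, as an engineer would, in place of code of your own. Each camera call takes 0.05 s, during which the arm holds its last target.

## Working session

There is one attempt and no reset: what is moved stays moved. The work goes in short steps, each a Python script; the robot and the scene stay as the last script left them, time stands still between calls to the robot, and variables do not carry over. Pictures are saved under pics/ and viewed, and the job is handed in when it is done.

```bash
ls; mkdir -p pics; python3 - <<'E'
from plant import env
import cv2,numpy as np
for n in("scene","top"):
    d=env.get_image(n); cv2.imwrite(f"pics/{n}0.png",np.array(d["pixels"]))
    print(n,d["fx"],d["fy"],d["cx"],d["cy"],np.round(d["R"],4).tolist(),np.round(d["t"],1))
print(env.current_time(),env.current_orientation(),env.current_finger_gap(),env.current_force())
E
```

```text
pics
scene 444.7088826766606 444.7088826766606 316.92532761151796 199.978730300693 [[-0.7841, 0.6206, 0.0007], [0.473, 0.5984, -0.6466], [-0.4017, -0.5067, -0.7628]] [ 462.  -180.7 1357.4]
top 499.17394780238095 499.17394780238095 321.2776429052594 189.94580412657936 [[-0.0067, -1.0, -0.0042], [-0.977, 0.0074, -0.2129], [0.213, 0.0027, -0.9771]] [ -81.7  550.2 1359.7]
0.1 [ 2.58429369e+00  1.78512277e+00 -2.37439801e-03] 94.06698347729206 [ 0.80579155  0.47048888 -0.69388417]
```

View pics/scene0.png

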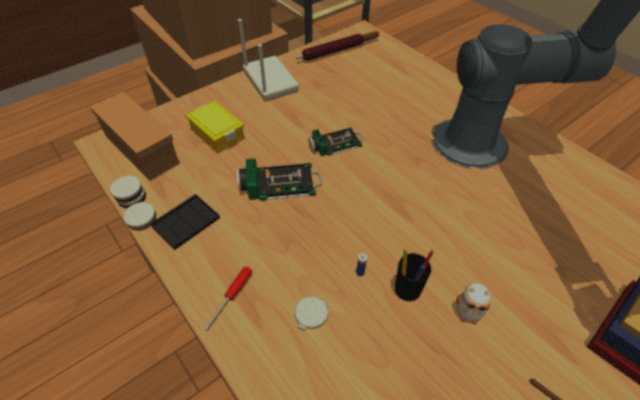

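View pics/top0.png

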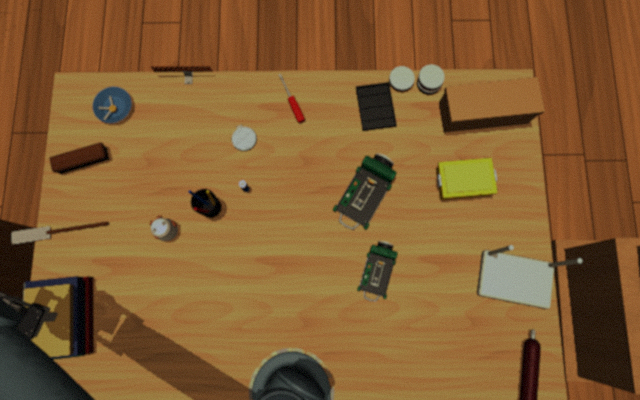

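Two lamps: a big one at top (366,191) / scene (280,180), and a small one at top (378,270) / scene (336,141). I'll enlarge the crops and measure both.

```bash
cat > h.py <<'E'
import numpy as np,cv2
from scipy.spatial.transform import Rotation as Ro
def cam(d): return np.array([[d["fx"],0,d["cx"]],[0,d["fy"],d["cy"]],[0,0,1]]),np.array(d["R"]),np.array(d["t"]).reshape(3)
def ray(d,uv):
    K,R,t=cam(d); o=-R.T@t; v=R.T@np.linalg.inv(K)@np.array([uv[0],uv[1],1.]); return o,v/np.linalg.norm(v)
def onz(d,uv,z):
    o,v=ray(d,uv); return o+v*(z-o[2])/v[2]
def proj(d,X):
    K,R,t=cam(d); p=K@(R@np.array(X,float)+t); return p[:2]/p[2]
def tri(ds,uvs):
    A=np.zeros((3,3));b=np.zeros(3)
    for d,uv in zip(ds,uvs):
        o,v=ray(d,uv);P=np.eye(3)-np.outer(v,v);A+=P;b+=P@o
    X=np.linalg.solve(A,b); return X,[np.linalg.norm((np.eye(3)-np.outer(ray(d,u)[1],ray(d,u)[1]))@(X-ray(d,u)[0])) for d,u in zip(ds,uvs)]
def crop(img,x,y,w,h,s,name):
    c=cv2.resize(np.array(img)[y:y+h,x:x+w],None,fx=s,fy=s,interpolation=cv2.INTER_CUBIC)
    cv2.imwrite(name,c)
E
python3 - <<'E'
from plant import env
from h import *
s=env.get_image("scene");t=env.get_image("top")
import pickle; pickle.dump((s,t),open("im0.pkl","wb"))
crop(t["pixels"],325,145,80,60*1,9,"pics/topbig.png")
crop(t["pixels"],325,145,80,90,6,"pics/topbig.png")
crop(t["pixels"],350,235,60,70,6,"pics/topsmall.png")
crop(s["pixels"],230,150,100,60,8,"pics/scbig.png")
a=cv2.resize(t["pixels"][170:205,225:265],None,fx=8,fy=8,interpolation=cv2.INTER_CUBIC)
b=cv2.resize(s["pixels"][245:280,340:380],None,fx=8,fy=8,interpolation=cv2.INTER_CUBIC)
cv2.imwrite("pics/cell.png",np.hstack([a,b]))
# rough lamp lengths on plane z=21
for n,uv in dict(big_hook=(350,226),big_head=(379,158),sm_hook=(373,298),sm_head=(383,245)).items(): print(n,onz(t,uv,21).round())
E
```

```text
big_hook [ 451. -167.   21.]
big_head [ 653. -257.   21.]
sm_hook [ 249. -228.   21.]
sm_head [ 396. -260.   21.]
```

View pics/topbig.png

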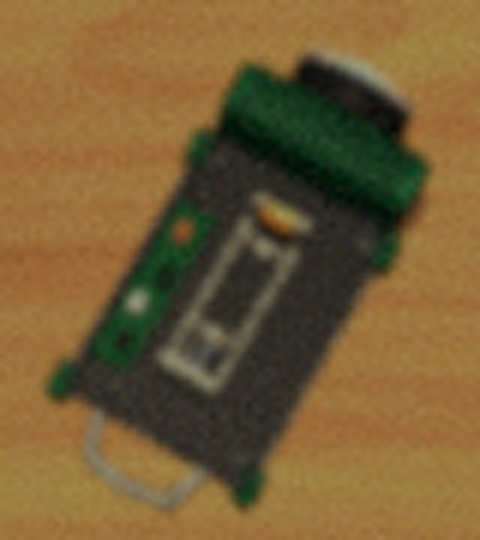

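View pics/scbig.png

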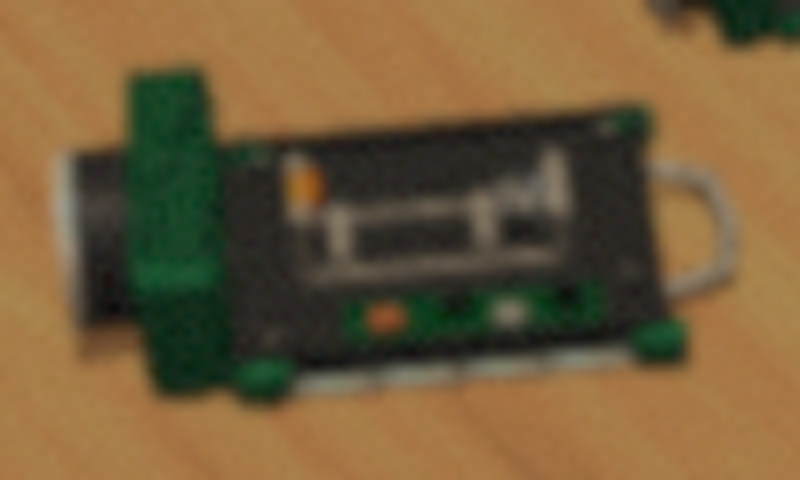

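View pics/cell.png

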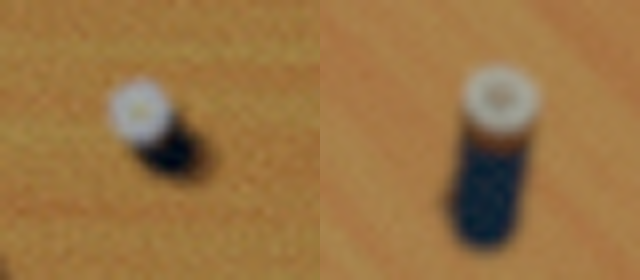

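The cell is standing + up, at top (242,184) and scene (362,257). The big lamp spans about 221 mm from hook to head and the small one about 150 mm, so the big one fits the 231 mm description. In the crops its lip is at top (371.7,181) and scene (268,173). Next I measure the positions.

```bash
cat > m.py <<'E'
import pickle
from h import *
s,t=pickle.load(open("im0.pkl","rb"))
def cen(d,box,f):
    x,y,w,h=box; c=np.array(d["pixels"])[y:y+h,x:x+w]; c4=cv2.resize(c,None,fx=4,fy=4,interpolation=cv2.INTER_CUBIC)
    m=f(c4.astype(int),cv2.cvtColor(c4,cv2.COLOR_BGR2HSV).astype(int)).astype(np.uint8)
    n,l,st,ce=cv2.connectedComponentsWithStats(m)
    k=1+np.argmax(st[1:,4]); return (ce[k]+.5)/4-.5+[x,y],st[k,4]/16,m,l==k
if __name__=="__main__":
    white=lambda b,h:(h[...,1]<70)&(h[...,2]>120)
    ct,a,_,_=cen(t,(232,175,20,20),white);cs,b,_,_=cen(s,(345,245,35,35),white)
    print("cell top",ct,a,cs,b,tri([s,t],[cs,ct]),onz(t,ct,68.5),onz(s,cs,68.5))
    org=lambda b,h:(h[...,0]>8)&(h[...,0]<25)&(h[...,1]>130)&(h[...,2]>120)
    lt,a,_,_=cen(t,(362,172,20,16),org);ls,b,_,_=cen(s,(260,168,16,12),org)
    print("lip",lt,a,ls,b,tri([s,t],[ls,lt]),onz(t,lt,47),onz(s,ls,46))
    # dark chassis mask
    x,y,w,h=325,145,80,90
    dk=lambda b,h:(h[...,2]<95)&(h[...,1]<110)
    c,a,m,l=cen(t,(x,y,w,h),dk); cv2.imwrite("pics/dk.png",np.hstack([m*255,(l*255).astype(np.uint8)])); print(c,a)
    for n,uv in dict(cup=(204,190),cupS=0,owl=(161,228),mir=(244,139),tip=0).items():
        if uv: print(n,onz(t,uv,90 if n!='mir' else 5).round())
    print("cams",-np.array(s["R"]).T@s["t"],-np.array(t["R"]).T@t["t"])
E
python3 m.py
```

```text
cell top [241.91362661 183.34102289] 43.6875 [362.15924276 256.98190423] 56.125 (array([568.98584642, 139.48167246,  66.1837247 ]), [np.float64(0.011011326921164319), np.float64(0.011011326921188582)]) [568.43888669 139.10569812  68.5       ] [570.14550921 140.4778735   68.5       ]
lip [370.63306452 180.67473118] 11.625 [267.45068807 172.95298165] 13.625 (array([ 579.07524444, -228.16664857,   46.15696778]), [np.float64(0.5003464175261648), np.float64(0.5003464175263308)]) [ 578.4956727  -227.73622855   47.        ] [ 579.29788754 -228.73354709   46.        ]
[364.00396027 197.13469281] 1428.25
cup [545. 241.  90.]
owl [440. 354.  90.]
mir [721. 147.   5.]
cams [993.08040534 509.1213609  918.29686444] [ 247.50849888  -89.40978936 1445.28946743]
```

View pics/dk.png

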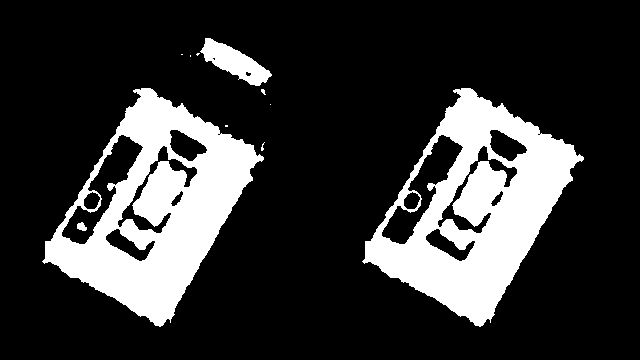

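```bash
cat > lamp.py <<'E'
from m import *
dk=lambda b,h:(h[...,2]<95)&(h[...,1]<110)
def edges(d,box,tag):
    c,a,m,l=cen(d,box,dk)
    l=cv2.morphologyEx(l.astype(np.uint8),cv2.MORPH_OPEN,np.ones((9,9)))
    k,_=cv2.findContours(l,cv2.RETR_EXTERNAL,cv2.CHAIN_APPROX_NONE); k=max(k,key=cv2.contourArea)[:,0].astype(float)
    P=np.array([onz(d,(p+.5)/4-.5+box[:2],21)[:2] for p in k]); return P
yaw0=None
def fit(P,tag):
    # axis frame guess, lamp centre guess
    r=cv2.minAreaRect(P.astype(np.float32)); print(tag,"rect",np.round(r[0],1),np.round(r[1],1),round(r[2],2))
    a=np.arctan2(-0.41,0.91)
    for it in range(6):
        ex=np.array([np.cos(a),np.sin(a)]);ey=np.array([-ex[1],ex[0]])
        c=np.array(r[0]); q=(P-c)@np.c_[ex,ey]
        mid=abs(q[:,0])<50
        L=q[mid&(q[:,1]>35)];Rr=q[mid&(q[:,1]<-35)]
        fs=[np.polyfit(z[:,0],z[:,1],1) for z in(L,Rr)]
        fs=[]
        for z in (L,Rr):
            v=cv2.fitLine(z.astype(np.float32),cv2.DIST_HUBER,0,.01,.01).ravel(); sl=v[1]/v[0]; fs.append((sl,v[3]-sl*v[2]))
        a+=np.arctan((fs[0][0]+fs[1][0])/2)
    B=q[(abs(q[:,1])<35)&(q[:,0]<-50)]
    xb=np.median(B[:,0])
    print(tag,"yaw",a,"slopes",[f[0] for f in fs],"y edges",fs[0][1],fs[1][1],"hook edge x",xb,
      "bay:",c+ex*(xb+84)+ey*(fs[0][1]+fs[1][1])/2)
    return a
P=edges(t,(325,145,80,90),"t");a1=fit(P,"top")
P=edges(s,(230,150,100,60),"s");a2=fit(P,"scene")
for a in(a1,a2):
    ex=np.array([np.cos(a),np.sin(a)]); print("bay from lip",np.array([579,-228.2])-ex*32)
E
python3 lamp.py
python3 - <<'E'
import sys;sys.path.insert(0,'.')
import os;os.chdir('.')
from m import *
crop(t["pixels"],345,172,36,40,14,"pics/bayt.png");crop(s["pixels"],262,164,44,26,14,"pics/bays.png")
E
```

```text
top rect [ 539.9 -205.1] [106.5 152.6] 59.41
top yaw -0.007834314320358082 slopes [np.float32(1.099708), np.float32(-0.047382966)] y edges 0.3287964 -51.94099 hook edge x -74.05006707205891 bay: [ 536.4913209 -232.5795386]
scene rect [ 544.4 -197.6] [112.  153.5] 58.91
scene yaw -0.5345271618088061 slopes [np.float32(-0.008536668), np.float32(0.008536698)] y edges 54.89526 -53.776276 hook edge x -71.00943817536253 bay: [ 555.8266257  -203.77892085]
bay from lip [ 547.00098202 -227.94930451]
bay from lip [ 551.46369263 -211.89810513]
```

View pics/bayt.png

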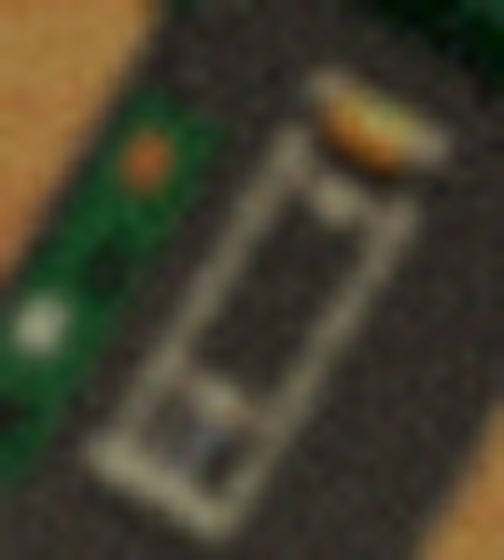

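View pics/bays.png

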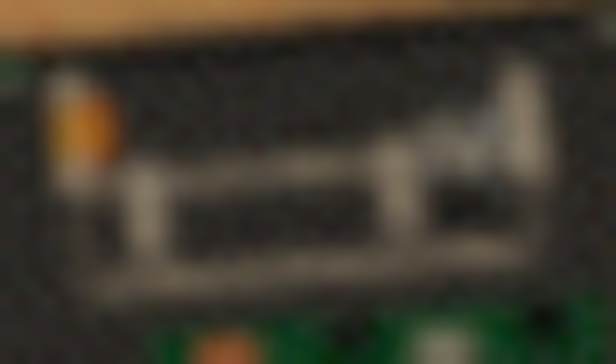

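```bash
sed -i 's/np.arctan2(-0.41,0.91)/-0.535/' lamp.py; python3 lamp.py; python3 - <<'E'
from m import *
def L(d,o,uv,z): return onz(d,np.array(uv)/14-.5+np.array(o),z)[:2]
# cream blobs
o=(345,172); os_=(262,164)
w=[L(t,o,p,38) for p in((97,455),(222,530))]; e=[L(t,o,p,42) for p in((318,80),(450,152))]
ws=[L(s,os_,p,38) for p in((518,62),(535,178))]; es=[L(s,os_,p,42) for p in((65,85),(72,185))]
for n,q in(("spring wall top",w),("end wall top",e),("sw scene",ws),("ew scene",es)):
    q=np.array(q); print(n,q.round(1).tolist(),"mid",q.mean(0).round(1),"len",np.linalg.norm(q[1]-q[0]).round(1))
for p,q in((w,e),(ws,es)):
    v=np.mean(q,0)-np.mean(p,0); print("yaw",np.arctan2(v[1],v[0]),"len",np.linalg.norm(v))
E
```

```text
top rect [ 539.9 -205.1] [106.5 152.6] 59.41
top yaw -0.8007973 slopes [np.float32(-1.5171684), np.float32(-0.5165576)] y edges 17.342033 -58.94863 hook edge x -75.51991133331045 bay: [ 548.25081824 -225.99718869]
scene rect [ 544.4 -197.6] [112.  153.5] 58.91
scene yaw -0.5345272 slopes [np.float32(-0.00853668), np.float32(0.008536698)] y edges 54.89526 -53.776276 hook edge x -71.00943648438835 bay: [ 555.82662686 -203.77892166]
bay from lip [ 556.72369385 -205.2268364 ]
bay from lip [ 551.46369362 -211.89810486]
spring wall top [[512.3, -171.7], [496.6, -196.9]] mid [ 504.4 -184.3] len 29.8
end wall top [[590.0, -218.6], [574.6, -245.4]] mid [ 582.3 -232. ] len 30.9
sw scene [[497.4, -198.2], [513.6, -171.0]] mid [ 505.5 -184.6] len 31.7
ew scene [[573.0, -245.0], [587.0, -221.8]] mid [ 580.  -233.4] len 27.1
yaw -0.5500014891861572 len 91.31582262103696
yaw -0.5797889476299354 len 89.07789846654518
```

```bash
python3 - <<'E'
import re
x=open('lamp.py').read()
x=x.replace("cv2.MORPH_OPEN,np.ones((9,9)))","cv2.MORPH_OPEN,np.ones((9,9))); l=cv2.morphologyEx(cv2.copyMakeBorder(l,60,60,60,60,0),cv2.MORPH_CLOSE,np.ones((81,81)))[60:-60,60:-60]")
x=x.replace("abs(q[:,0])<50","(q[:,0]>-55)&(q[:,0]<25)")
open('lamp.py','w').write(x)
E
python3 lamp.py
```

```text
top rect [ 539.9 -205.1] [106.5 152.6] 59.41
top yaw -0.55936366 slopes [np.float32(-0.019070935), np.float32(0.019070933)] y edges 39.390648 -51.922276 hook edge x -74.15658120121134 bay: [ 544.93563558 -215.66895999]
scene rect [ 544.4 -197.6] [112.  153.5] 58.91
scene yaw -0.54426193 slopes [np.float32(-0.00012747917), np.float32(0.00012761801)] y edges 54.856857 -54.184555 hook edge x -71.66306957255125 bay: [ 555.09151568 -203.7428523 ]
bay from lip [ 551.8770256  -211.21929665]
bay from lip [ 551.62368965 -211.63082237]
```

```bash
cat > ov.py <<'E'
from m import *
import sys
bx,by,a=map(float,sys.argv[1:4])
def B(x,y,z): return np.array([bx+np.cos(a)*x-np.sin(a)*y,by+np.sin(a)*x+np.cos(a)*y,z])
out=[]
for d,(x,y,w,h),k in((t,(328,148,80,84),6),(s,(236,152,90,52),7)):
    c=cv2.resize(np.array(d["pixels"])[y:y+h,x:x+w],None,fx=k,fy=k,interpolation=cv2.INTER_CUBIC)
    def pl(pts,col):
        q=np.array([(proj(d,B(*p))-[x,y]+.5)*k for p in pts]); cv2.polylines(c,[np.round(q).astype(int)],True,col,1)
    pl([(-84,-54,21),(66,-54,21),(66,54,21),(-84,54,21)],(0,255,255))
    pl([(-48,-15,38),(-48,15,38),(-53,15,38),(-53,-15,38)],(255,255,0))
    pl([(35,-15,43),(35,15,43),(40,15,43),(40,-15,43)],(255,255,0))
    pl([(30.5,-8,47),(30.5,8,47),(35,8,47),(35,-8,47)],(0,0,255))
    pl([(-22,-13,20),(-22,13,20),(22,13,20),(22,-13,20)],(255,0,255))
    cv2.imwrite("pics/ov%d%s.png"%(k,sys.argv[4]),c)
E
python3 ov.py 550 -211.5 -.541 a
```

```text
(no output)
```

View pics/ov6a.png

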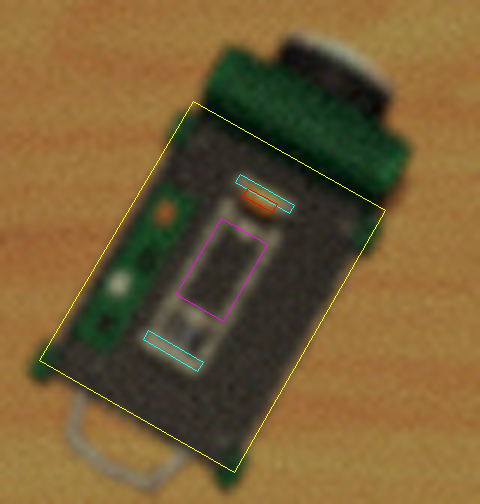

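View pics/ov7a.png

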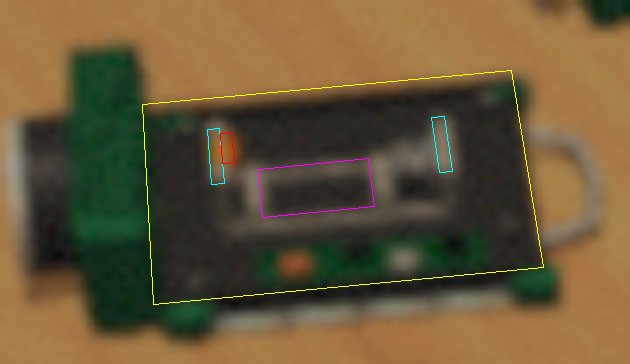

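```bash
cat > k.py <<'E'
from h import *
BAY=np.array([549.4,-211.3,31.]); YAW=-.541
EX=np.array([np.cos(YAW),np.sin(YAW),0]);EY=np.array([-EX[1],EX[0],0]);EZ=np.array([0,0,1.])
def tool(h,e,flip=False):
    """h heading vector, e elevation(rad) below horizontal of tool z; jaw horizontal; returns matrix"""
    h=np.array(h,float);h/=np.linalg.norm(h)
    z=np.cos(e)*h-np.sin(e)*EZ; x=np.cross(EZ,h); x=-x if flip else x
    return np.c_[x,np.cross(z,x),z]
rv=lambda M:Ro.from_matrix(M).as_rotvec()
def tcp(p,M,d): return np.array(p)+d*M[:,2]   # cell-axis point p, tip d beyond
E
python3 - <<'E'
from plant import env
from k import *
D=np.deg2rad
for ang in range(-180,180,15):
    h=[np.cos(D(ang)),np.sin(D(ang)),0]
    for f in(0,1):
        M=tool(h,D(40),f); q=env.ik(tcp([569.2,139.6,40],M,5),rv(M))
        if q is not None: print("pick",ang,f,np.round(q,2))
for f in(0,1):
    M=tool(-EX,D(50),f); print("lay",f,env.ik(tcp([540,-10,12],M,5),rv(M)))
    for th in(0,15,28):
        M=tool(EX,D(90-th),f); print("ins",f,th,env.ik(tcp(BAY+[0,0,8],M,9),rv(M)))
        # other convention
E
```

```text
pick -180 0 [0.03 0.86 1.22 0.03 1.94 1.6 ]
pick -180 1 [ 0.03  0.86  1.22  0.03  1.94 -1.54]
pick -165 0 [ 0.1   0.87  1.2  -0.13  1.94  1.42]
pick -165 1 [ 0.1   0.87  1.2  -0.13  1.94 -1.72]
pick -150 0 [ 0.17  0.85  1.22 -0.28  1.9   1.25]
pick -150 1 [ 0.17  0.85  1.22 -0.28  1.9  -1.89]
pick -135 0 [ 0.24  0.82  1.28 -0.42  1.82  1.09]
pick -135 1 [ 0.24  0.82  1.28 -0.42  1.82 -2.05]
pick -120 0 [ 0.29  0.77  1.36 -0.56  1.7   0.95]
pick -120 1 [ 0.29  0.77  1.36 -0.56  1.7  -2.2 ]
pick -105 0 [ 0.34  0.7   1.47 -0.68  1.57  0.83]
pick -105 1 [ 0.34  0.7   1.47 -0.68  1.57 -2.32]
pick -90 0 [ 0.38  0.63  1.59 -0.8   1.41  0.73]
pick -90 1 [ 0.38  0.63  1.59 -0.8   1.41 -2.42]
pick -75 0 [ 0.4   0.54  1.73 -0.93  1.23  0.64]
pick -75 1 [ 0.4   0.54  1.73 -0.93  1.23 -2.5 ]
pick 15 0 [-0.08  0.09  2.34  2.04  0.29  2.43]
pick 15 1 [-0.08  0.09  2.34  2.04  0.29 -0.71]
pick 30 0 [-0.21  0.12  2.31  1.59  0.54  2.59]
pick 30 1 [-0.21  0.12  2.31  1.59  0.54 -0.55]
pick 45 0 [-0.29  0.18  2.23  1.34  0.77  2.58]
pick 45 1 [-0.29  0.18  2.23  1.34  0.77 -0.57]
pick 60 0 [-0.34  0.27
[... 736 characters left out ...]
  0.18  1.9  -1.36]
lay 0 [-0.30690786  0.67098779  1.50862755  0.15008281  1.64567852  1.76279078]
ins 0 0 [-5.59638780e-01  3.23884491e-01  1.81412026e+00 -4.44089210e-16
  1.00358790e+00 -1.58943511e+00]
ins 0 15 [-0.56221506  0.19845802  1.99207637  0.00863258  0.68933342 -1.59795028]
ins 0 28 [-0.56490591  0.12417636  2.13319397  0.0291111   0.39579932 -1.61876649]
lay 1 [-0.30690786  0.67098779  1.50862755  0.15008281  1.64567852 -1.37880188]
ins 1 0 [-0.55963878  0.32388449  1.81412026  0.          1.0035879   1.55215755]
ins 1 15 [-0.56221506  0.19845802  1.99207637  0.00863258  0.68933342  1.54364237]
ins 1 28 [-0.56490591  0.12417636  2.13319397  0.0291111   0.39579932  1.52282616]
```

```bash
python3 - <<'E'
from plant import env
from k import *
D=np.deg2rad
q=list(env.current_joint_pos()); q[0]=-0.30; q[5]=-.76
env.move_j(q); print(env.current_time())
M=tool([0,1,0],D(40),1); p=tcp([569.3,139.7,38],M,5)
env.move_ptp(p-100*M[:,2],rv(M)); env.command_gripper(46,25)
print(env.current_time(),env.current_ee_pos(),p)
env.line_to(p,max_speed=120)
print(env.current_time(),env.current_ee_pos(),env.current_force())
d=env.get_image("top");s=env.get_image("scene")
a=cv2.resize(d["pixels"][150:215,210:280],None,fx=5,fy=5);b=cv2.resize(s["pixels"][225:290,325:395],None,fx=5,fy=5)
cv2.imwrite("pics/pick1.png",np.hstack([a,b]))
E
```

```text
3.0333
4.6917 [569.28309745  66.89885892  99.03589428] [569.3        143.53022222  34.78606195]
5.675 [569.93499593 143.08576738  35.25935662] [-0.1303836   0.49890486  0.53848761]
```

View pics/pick1.png

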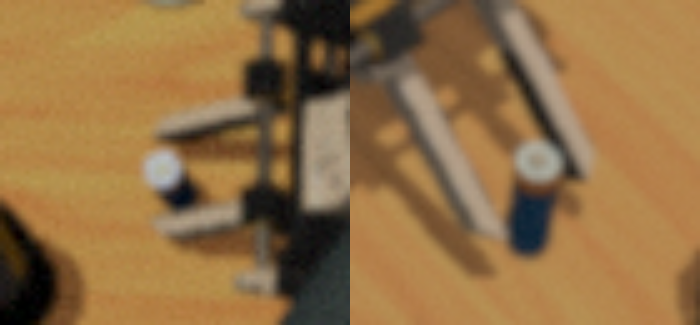

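The cell sits between the fingertips, centred in the jaw direction (scene crop 535,190). I'll close and lift.

```bash
python3 - <<'E'
from plant import env
from k import *
D=np.deg2rad
env.command_gripper(10,25); print(env.current_time(),env.current_finger_gap(),env.current_ee_pos())
p=env.current_ee_pos(); env.line_to(np.array(p)+[0,-15,60],max_speed=120); env.hold(.1)
print(env.current_time(),env.current_finger_gap(),env.current_force())
M=tool(-EX,D(50),0)
c=np.array([540,-10,60.]); 
print(env.ik(tcp(c,M,5),rv(M)))
d=env.get_image("top");s=env.get_image("scene")
a=cv2.resize(d["pixels"][150:215,210:280],None,fx=5,fy=5);b=cv2.resize(s["pixels"][210:275,325:395],None,fx=5,fy=5)
cv2.imwrite("pics/pick2.png",np.hstack([a,b]))
E
```

```text
6.3 20.305089790873673 [569.36891366 143.45084929  34.84478475]
7.0667 20.176781510042662 [ 0.24027714 -0.39314789 -0.82211289]
[-0.30690786  0.59799729  1.51398948  0.1511868   1.71254184  1.77299743]
```

View pics/pick2.png

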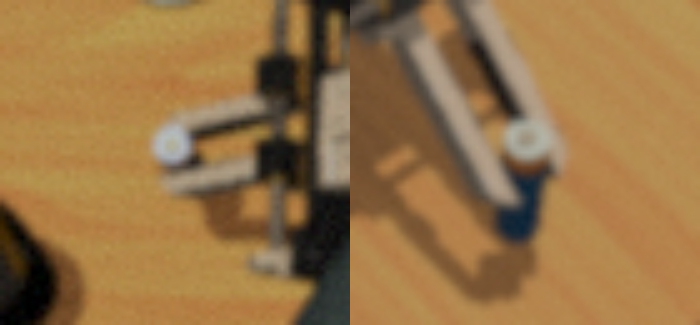

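```bash
python3 - <<'E'
from plant import env
from k import *
D=np.deg2rad
M=tool(-EX,D(50),0)
c=np.array([540,-10,60.])
env.move_ptp(tcp(c,M,5),rv(M)); print(env.current_time())
env.line_to(tcp(c*[1,1,0]+[0,0,15],M,5),max_speed=80); env.hold(.1)
print(env.current_time(),env.current_ee_pos(),env.current_force())
d=env.get_image("top");s=env.get_image("scene")
u=proj(d,c).astype(int);v=proj(s,c).astype(int)
a=cv2.resize(d["pixels"][u[1]-35:u[1]+35,u[0]-35:u[0]+35],None,fx=5,fy=5);b=cv2.resize(s["pixels"][v[1]-35:v[1]+35,v[0]-35:v[0]+35],None,fx=5,fy=5)
cv2.imwrite("pics/lay1.png",np.hstack([a,b]))
E
```

```text
9.2833
10.0917 [537.75009464  -8.48610611  11.6595832 ] [ 0.29984456 -0.57937582  0.02042412]
```

View pics/lay1.png

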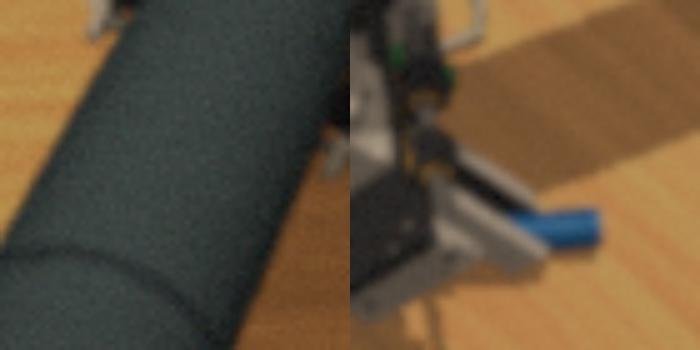

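The cell looks level, with its flat end at scene crop (595,228). I'll lower it until it touches, then release.

```bash
python3 - <<'E'
from plant import env
from k import *
f0=np.array(env.current_force()); p=np.array(env.current_ee_pos())
for i in range(12):
    p[2]-=.6; env.line_to(p,max_speed=30); 
    f=np.array(env.current_force())-f0
    if abs(f[2])>2: break
print(i,p,env.current_ee_pos(),f,env.current_torque(),env.current_time())
E
```

```text
10 [537.70298767  -8.48435164   5.092982  ] [537.77257426  -8.5027233    5.48224983] [-0.97650476  2.15673706  4.38657012] [0.02796509 0.21426668 0.00636997] 12.9417
```

```bash
python3 - <<'E'
from plant import env
from k import *
D=np.deg2rad
p=np.array(env.current_ee_pos()); p[2]=5.5; env.line_to(p,max_speed=30)
env.command_gripper(36); print(env.current_time(),env.current_finger_gap(),env.current_force())
M=tool(-EX,D(50),0)
env.line_to(p-70*M[:,2],max_speed=200); 
q=list(env.current_joint_pos()); 
c=np.array([540,-10,90.]); Mv=tool(EX,D(90),1)
print(env.ik(tcp(c,Mv,9),rv(Mv)),q)
s=env.get_image("scene");print(env.current_time())
v=proj(s,[540,-10,10]).astype(int);print(v)
cv2.imwrite("pics/lay2.png",cv2.resize(s["pixels"][v[1]-40:v[1]+40,v[0]-50:v[0]+50],None,fx=7,fy=7))
E
```

```text
13.6667 36.173278908030476 [-0.12422469  0.30850125  2.6556139 ]
[-0.22853979  0.14078688  1.92428378  0.          1.07652199  1.88325654] [np.float64(-0.3211024904865152), np.float64(0.6764616911236095), np.float64(1.3886001626805624), np.float64(0.14323513929153894), np.float64(1.7612426105668209), np.float64(1.767825821036058)]
14.2167
[329 224]
```

View pics/lay2.png

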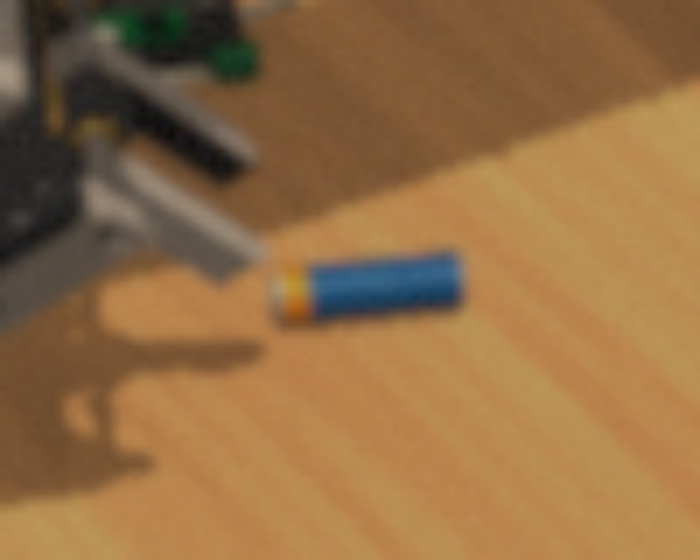

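```bash
python3 - <<'E'
from plant import env
from k import *
s=env.get_image("scene"); x,y,w,h=309,210,55,30
c=cv2.resize(s["pixels"][y:y+h,x:x+w],None,fx=4,fy=4,interpolation=cv2.INTER_CUBIC);H=cv2.cvtColor(c,cv2.COLOR_BGR2HSV)
m=((H[...,0]>95)&(H[...,0]<125)&(H[...,1]>110)).astype(np.uint8)
n,l,st,ce=cv2.connectedComponentsWithStats(m);k=1+np.argmax(st[1:,4])
P=np.argwhere(l==k)[:,::-1]; r=cv2.minAreaRect(P.astype(np.float32)); print(st[k],r)
bp=cv2.boxPoints(r); uv=lambda p:(np.array(p)+.5)/4-.5+[x,y]
# end mids
d=np.linalg.norm(bp[0]-bp[1]),np.linalg.norm(bp[1]-bp[2])
e=[(bp[0]+bp[1])/2,(bp[2]+bp[3])/2] if d[0]<d[1] else [(bp[1]+bp[2])/2,(bp[3]+bp[0])/2]
# visible silhouette midline of cylinder lies on axis plane ~z=10.5
E=[onz(s,uv(q),10.5) for q in e]; print(np.round(E,1)); v=E[0]-E[1]; print("len",np.linalg.norm(v),"yaw",np.arctan2(v[1],v[0]))
E
```

```text
[  61   45   80   30 1798] ((100.49897766113281, 59.32267761230469), (23.79207420349121, 78.50421905517578), 84.47245788574219)
[[510.6  10.3  10.5]
 [553.7 -16.   10.5]]
len 50.46511742576793 yaw 2.592887848828485
```

```bash
python3 - <<'E'
from plant import env
from k import *
D=np.deg2rad
C=np.array([539.5,-8.2,10.5]); Mv=tool(EX,D(90),1)
p=tcp(C,Mv,9)
env.move_ptp(p+[0,0,60],rv(Mv)); env.line_to(p,max_speed=150)
print(env.current_time(),env.current_ee_pos(),env.current_force())
env.command_gripper(10,50); print(env.current_time(),env.current_finger_gap(),env.current_force(),env.current_ee_pos())
p=np.array(env.current_ee_pos()); env.line_to(p+[0,0,90],max_speed=200)
print(env.current_time(),env.current_finger_gap(),env.current_force(),env.current_ee_pos())
s=env.get_image("scene");import pickle;pickle.dump(s,open("held.pkl","wb"))
v=proj(s,[540,-10,100]).astype(int);print(v)
cv2.imwrite("pics/held.png",cv2.resize(s["pixels"][v[1]-40:v[1]+40,v[0]-50:v[0]+50],None,fx=7,fy=7))
E
```

```text
15.5417 [540.28042381  -8.9240041    0.62133669] [-0.73092442 -0.64562186  1.43915305]
15.95 20.045038170115625 [ 0.53628303  0.65194471 -0.96040198] [539.37735223  -8.19039955   1.36093727]
16.55 19.319286926079215 [-0.44095888 -0.4779056  -2.55919381] [538.7162506   -8.02115025  90.59541404]
[330 201]
```

View pics/held.png

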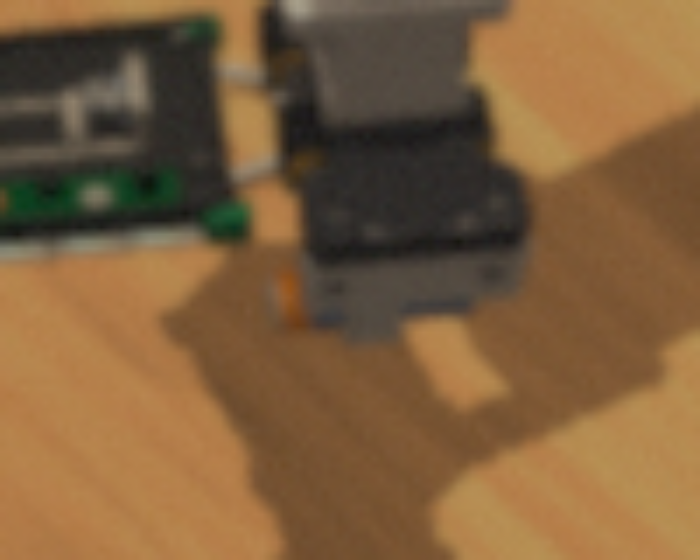

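```bash
python3 - <<'E'
from k import *
import pickle
s=pickle.load(open("held.pkl","rb"))
T=np.array([538.7,-8.0,99.7])
for n in((276,300),(470,297)):
    X=onz(s,[280+n[0]/7-.5,161+n[1]/7-.5],99.7); print(n,X.round(1),"along",(X-T)@EX,"lat",(X-T)@EY)
for a in(33,34,35,-35): print(a,(proj(s,T+a*EX)-[280,161]+.5)*7)
E
```

```text
(276, 300) [564.8 -23.3  99.7] along 30.23913120972151 lat 0.32971153257726177
(470, 297) [511.8  16.9  99.7] along -35.90075805058145 lat 7.484942778325054
33 [267.88279921 300.0563524 ]
34 [264.98754267 300.34228466]
35 [262.09183294 300.62826168]
-35 [463.70285325 280.71738532]
```

```bash
cat >> k.py <<'E'
O=2.3  # grip point beyond cell centre along the axis
G=9.1
def pose(th,xf,zf,y=0):
    """bay-frame flat-end centre (xf, y) and height zf over board, tilt th deg (button up) -> tcp, rotvec"""
    a=np.deg2rad(th); M=tool(EX,np.pi/2-a,1)
    ax=np.cos(a)*EX+np.sin(a)*EZ
    F=BAY*[1,1,0]+xf*EX+y*EY+zf*EZ
    return F+(35+O)*ax+G*M[:,2],rv(M)
def fb(env):
    f=np.array(env.current_force()); return np.round([f@EX,f@EY,f[2]],2)
def shot(env,name,nm="scene",w=50,h=40,k=7,at=None):
    s=env.get_image(nm); v=np.round(proj(s,BAY if at is None else at)).astype(int)
    cv2.imwrite("pics/"+name,cv2.resize(s["pixels"][v[1]-h:v[1]+h,v[0]-w:v[0]+w],None,fx=k,fy=k,interpolation=cv2.INTER_CUBIC)); return s
E
python3 - <<'E'
from plant import env
from k import *
p,r=pose(28,-25,34)
env.move_ptp(p+[0,0,50],r); print(env.current_time(),env.current_ee_pos(),p)
env.line_to(p+[0,0,12],max_speed=120); env.hold(.15)
print(env.current_time(),env.current_ee_pos(),p,fb(env),env.current_finger_gap())
shot(env,"insA.png"); shot(env,"insAt.png","top")
E
```

```text
17.4333 [ 559.4568916  -216.89197201   92.46559159] [ 559.86302834 -217.58608023   43.4764662 ]
18.05 [ 560.78540291 -217.78942878   56.74181513] [ 559.86302834 -217.58608023   43.4764662 ] [-0.14  0.31 -0.77] 19.589550315358622
```

View pics/insA.png

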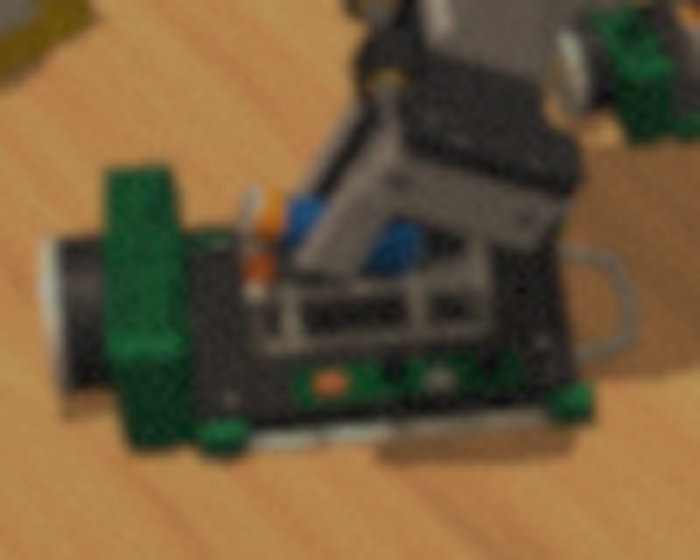

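View pics/insAt.png

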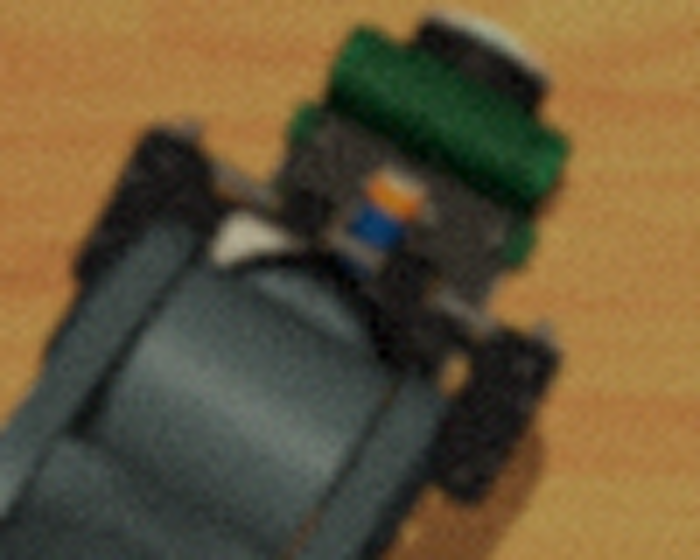

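```bash
python3 - <<'E'
from plant import env
from k import *
P=np.array([env.current_ee_pos() for _ in range(20)]); print(P.mean(0),P.std(0),env.current_time())
R=np.array([env.current_orientation() for _ in range(20)]).mean(0); p,r=pose(28,-25,34); print(R,r)
M=Ro.from_rotvec(r).as_matrix(); ax=np.cos(np.deg2rad(28))*EX+np.sin(np.deg2rad(28))*EZ
c=P.mean(0)-G*M[:,2]-O*ax
for nm,f in(("scene",(262,213)),("top",(395,188))):
    s=env.get_image(nm); v=np.round(proj(s,BAY)).astype(int)
    for L in(25,33.2): print(nm,L,((proj(s,c+L*ax)-v+[50,40])+.5)*7)
E
```

```text
[ 560.53379936 -217.83844719   56.55980754] [0.00000000e+00 2.84217094e-14 2.13162821e-14] 18.15
[-1.39650329  2.46764461 -0.61753842] [-1.39694021  2.46893348 -0.61557425]
scene 25 [267.73070521 213.82184283]
scene 33.2 [247.78914022 208.38111832]
top 25 [395.30651149 198.78413973]
top 33.2 [405.04037663 181.47781559]
```

```bash
python3 - <<'E'
from plant import env
from k import *
P=[]
for _ in range(6): env.hold(.02); P.append(env.current_ee_pos())
P=np.array(P);print(P.mean(0),P.std(0)); c0=P.mean(0)
p,r=pose(28,-25,34); p=p+[0,0,12]; print(p)
M=Ro.from_rotvec(r).as_matrix(); ax=np.cos(np.deg2rad(28))*EX+np.sin(np.deg2rad(28))*EZ
from m import cen
org=lambda b,h:(h[...,0]>5)&(h[...,0]<22)&(h[...,1]>150)&(h[...,2]>130)
C=p-G*M[:,2]-O*ax
t=env.get_image("top");s=env.get_image("scene")
u=np.round(proj(t,BAY)).astype(int)-[50,40]; w=np.round(proj(s,BAY)).astype(int)-[50,40]
a=cen(t,(u[0]+51,u[1]+23,11,9),org); b=cen(s,(w[0]+35,w[1]+26,8,8),org)
print((a[0]-u+.5)*7,a[1],(b[0]-w+.5)*7,b[1])
X,res=tri([s,t],[b[0],a[0]]); d=X-C; print(X,res,"along",d@ax,"lat",d@EY,"up",d@(-M[:,2]))
blue=lambda b,h:(h[...,0]>95)&(h[...,0]<125)&(h[...,1]>110)
E
```

```text
[ 560.10454448 -217.75263177   56.00492889] [0.05325833 0.02251222 0.08810136]
[ 559.86302834 -217.58608023   55.4764662 ]
[393.46792763 199.47697368] 19.0 [273.88066343 208.11124595] 19.3125
[ 572.53661236 -224.49259715   78.70833522] [np.float64(0.5421574130166008), np.float64(0.5421574130164544)] along 25.939276393975817 lat 0.6065870074706464 up 4.642492858577568
```

```bash
python3 - <<'E'
from plant import env
from k import *
print(fb(env))
for z in(38,33):
    p,r=pose(28,-25,z); env.line_to(p,max_speed=60); env.hold(.08); print(z,fb(env),env.current_ee_pos()-p,env.current_time())
for x in(-28,-31,-34,-37):
    p,r=pose(28,x,33); env.line_to(p,max_speed=40); env.hold(.08); print(x,fb(env),env.current_ee_pos()-p,env.current_time())
shot(env,"insB.png");shot(env,"insBt.png","top")
E
```

```text
[ 0.56 -0.39 -0.75]
38 [ 0.87 -0.28 -0.83] [-0.15450273  0.08691772 -0.33403433] 18.8167
33 [-0.18 -0.53 -1.39] [-0.05145106  0.02612558 -0.13937999] 19.15
-28 [ 0.85 -0.08 -0.91] [0.01367067 0.03154332 0.12224914] 19.4833
-31 [ 1.94 -0.54 -0.4 ] [ 0.31029283 -0.24747436  0.39874975] 19.8167
-34 [ 2.19 -0.08  0.38] [ 0.43989811 -0.34224846  0.51602748] 20.15
-37 [ 3.81  0.6  -0.26] [ 0.5209196  -0.36883374  0.58666184] 20.4833
```

View pics/insB.png

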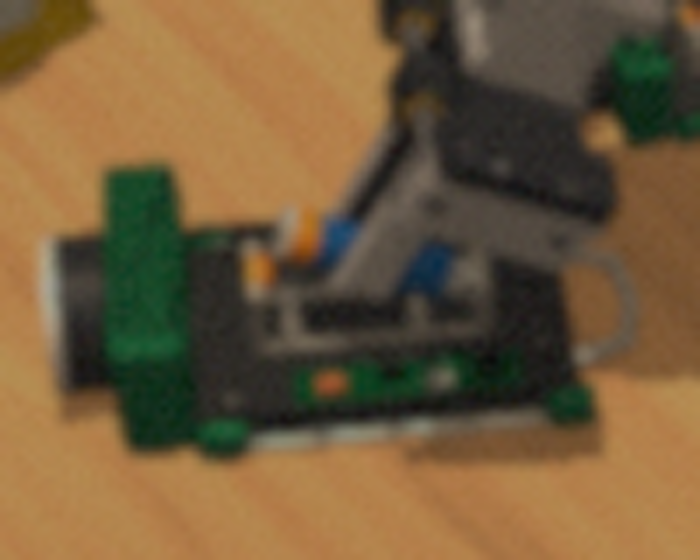

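View pics/insBt.png

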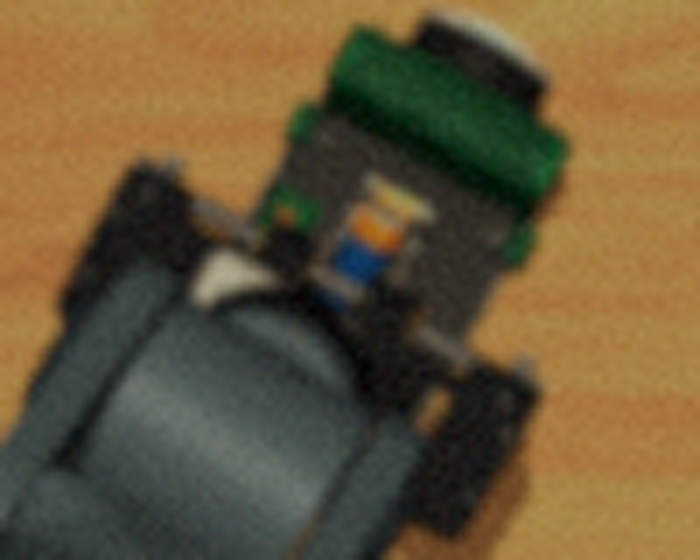

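```bash
python3 - <<'E'
from plant import env
from k import *
import pickle
t=env.get_image("top");s=env.get_image("scene"); pickle.dump((s,t),open("B.pkl","wb"))
u=np.round(proj(t,BAY)).astype(int)-[50,40]; w=np.round(proj(s,BAY)).astype(int)-[50,40]
a=cv2.resize(t["pixels"][u[1]+20:u[1]+50,u[0]+38:u[0]+68],None,fx=14,fy=14,interpolation=cv2.INTER_CUBIC)
b=cv2.resize(s["pixels"][w[1]+22:w[1]+52,w[0]+30:w[0]+70],None,fx=14,fy=14,interpolation=cv2.INTER_CUBIC)[:420]
# draw predicted axis
p,r=pose(28,-37,33);M=Ro.from_rotvec(r).as_matrix();ax=np.cos(np.deg2rad(28))*EX+np.sin(np.deg2rad(28))*EZ
C=np.array(env.current_ee_pos())-G*M[:,2]-O*ax
for img,d,o in((a,t,u+[38,20]),(b,s,w+[30,22])):
    for L in(20,25,33.2):
        q=[tuple(np.round((proj(d,C+L*ax+y*EY)-o+.5)*14).astype(int)) for y in(-10.5,10.5)]; cv2.line(img,tuple(map(int,q[0])),tuple(map(int,q[1])),(0,255,0),1)
cv2.imwrite("pics/B2.png",np.hstack([a,b])[:, :800])
E
```

```text
(no output)
```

View pics/B2.png

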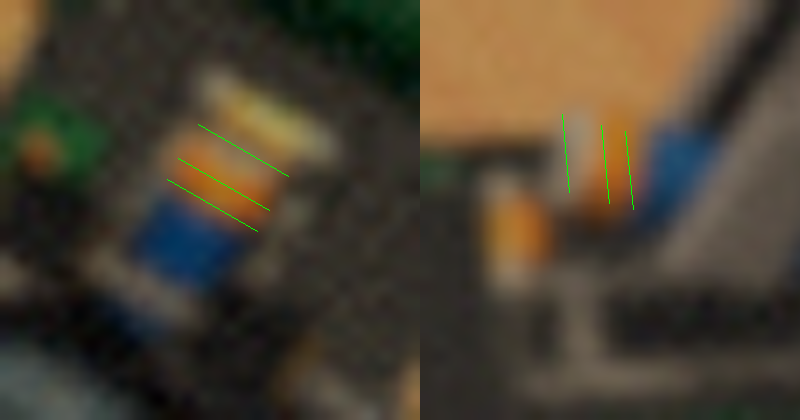

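```bash
python3 - <<'E'
from plant import env
from k import *
def av(n=12):
    F=[]
    for _ in range(n): env.hold(.02); F.append(fb(env))
    return np.mean(F,0).round(2),np.std(F,0).round(2)
p,r=pose(28,-37,33)
print(av(),env.current_ee_pos()-p)
p,r=pose(28,-40,33); env.line_to(p,max_speed=40); env.hold(.1); print(av(),env.current_ee_pos()-p,env.current_finger_gap(),env.current_time())
E
```

```text
(array([ 4.96, -0.68,  0.93]), array([0.49, 0.65, 0.68])) [ 0.2782088  -0.21268996  0.29583184]
(array([ 6.55, -0.48,  0.27]), array([0.25, 0.39, 0.46])) [ 0.67080235 -0.45393262  0.61462922] 19.994043902500287 21.4333
```

```bash
python3 - <<'E'
from plant import env
from k import *
def av(n=5):
    F=[]
    for _ in range(n): env.hold(.02); F.append(fb(env))
    return np.mean(F,0).round(2)
for th,x,z in((22,-42,33),(16,-43,33),(10,-44,32.8)):
    p,r=pose(th,x,z); env.line_to(p,r,max_speed=30); 
    f=av(); print(th,f,env.current_ee_pos()-p,env.current_time())
    if f[0]>11 or abs(f[2])>6: print("STOP");break
shot(env,"insC.png");shot(env,"insCt.png","top")
E
```

```text
22 [ 5.76 -1.47  5.41] [ 1.90335405 -1.5198405   1.94113275] 21.8
16 [ 6.85 -0.95  3.97] [ 1.8489367  -1.34557992  1.58092943] 22.1667
10 [7.69 0.63 2.1 ] [ 1.85761261 -1.06261451  1.18874301] 22.5417
```

View pics/insC.png

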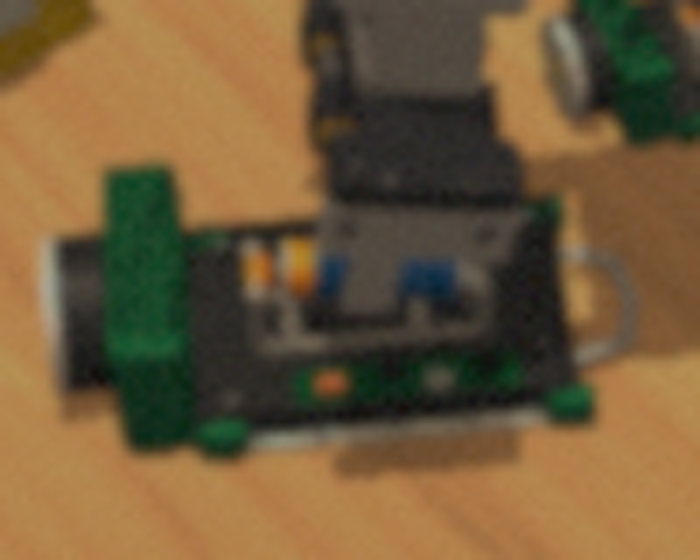

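View pics/insCt.png

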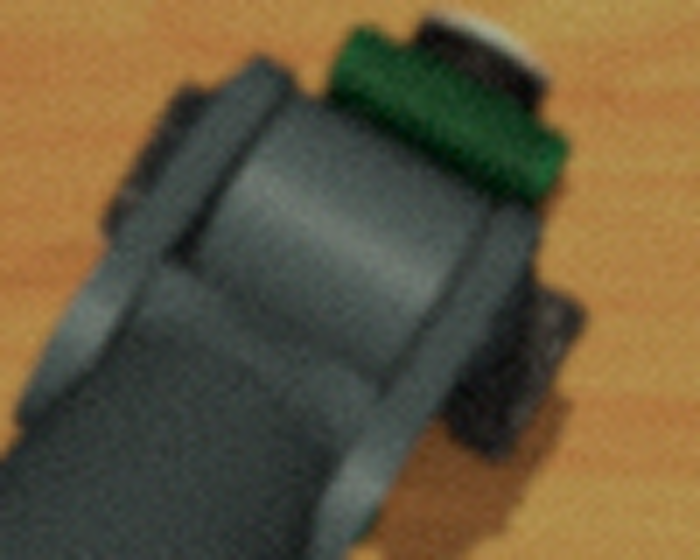

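```bash
python3 - <<'E'
from plant import env
from k import *
def av(n=8):
    F=[]
    for _ in range(n): env.hold(.02); F.append(fb(env))
    return np.mean(F,0).round(2)
p,r=pose(10,-44,32.8);env.hold(.1);print(av(),env.current_ee_pos()-p)
for th,x,z in((5,-44.5,32.5),(1,-44.5,32)):
    p,r=pose(th,x,z); env.line_to(p,r,max_speed=30); env.hold(.1)
    f=av(); print(th,f,env.current_ee_pos()-p,env.current_time())
    if f[0]>11 or abs(f[2])>7: print("STOP");break
s=env.get_image("scene"); v=np.round(proj(s,BAY)).astype(int)
cv2.imwrite("pics/insD.png",cv2.resize(s["pixels"][v[1]-20:v[1]+20,v[0]-25:v[0]+25],None,fx=14,fy=14,interpolation=cv2.INTER_CUBIC))
E
```

```text
[7.49 0.2  1.89] [ 1.73956582 -0.97515448  1.27770105]
5 [7.89 0.28 2.6 ] [ 1.93287762 -1.12072552  1.35025821] 23.3833
1 [7.76 0.59 3.39] [ 2.02072868 -1.06296004  1.38334025] 23.875
```

View pics/insD.png

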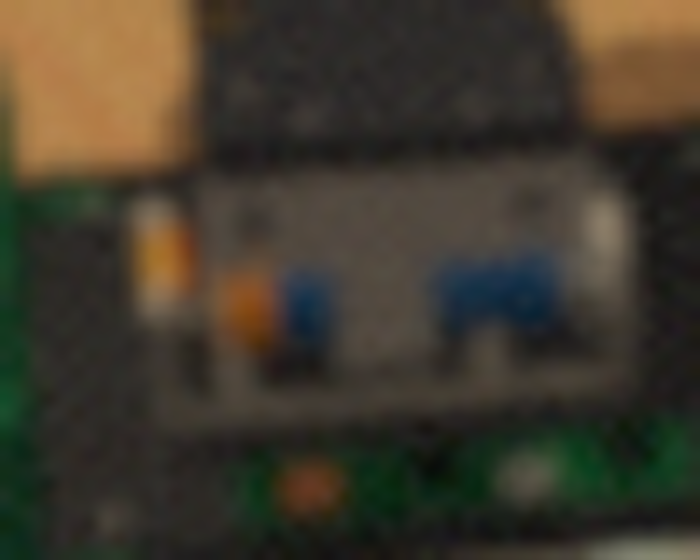

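```bash
python3 - <<'E'
from plant import env
from k import *
def av(n=6):
    F=[]
    for _ in range(n): env.hold(.02); F.append(fb(env))
    return np.mean(F,0).round(2)
for th,x,z in((0,-46,32),(0,-46,31),(0,-46,30),(0,-46,29)):
    p,r=pose(th,x,z); env.line_to(p,r,max_speed=30); env.hold(.1)
    f=av(); e=env.current_ee_pos()-p; print(th,z,f,"dx %.2f dy %.2f z_act %.2f"%(e@EX,e@EY,z+e[2]),env.current_time())
    if f[0]>11.5 or abs(f[2])>10: print("STOP");break
s=env.get_image("scene"); v=np.round(proj(s,BAY)).astype(int)
cv2.imwrite("pics/insE.png",cv2.resize(s["pixels"][v[1]-20:v[1]+20,v[0]-25:v[0]+25],None,fx=14,fy=14,interpolation=cv2.INTER_CUBIC))
E
```

```text
0 32 [8.38 0.59 3.09] dx 2.71 dy 0.11 z_act 33.60 24.375
0 31 [8.34 0.11 3.62] dx 2.81 dy 0.09 z_act 32.74 24.825
0 30 [8.8  0.52 3.73] dx 2.85 dy 0.06 z_act 31.79 25.275
0 29 [ 7.86 -0.3   5.43] dx 3.03 dy -0.03 z_act 31.08 25.725
```

View pics/insE.png

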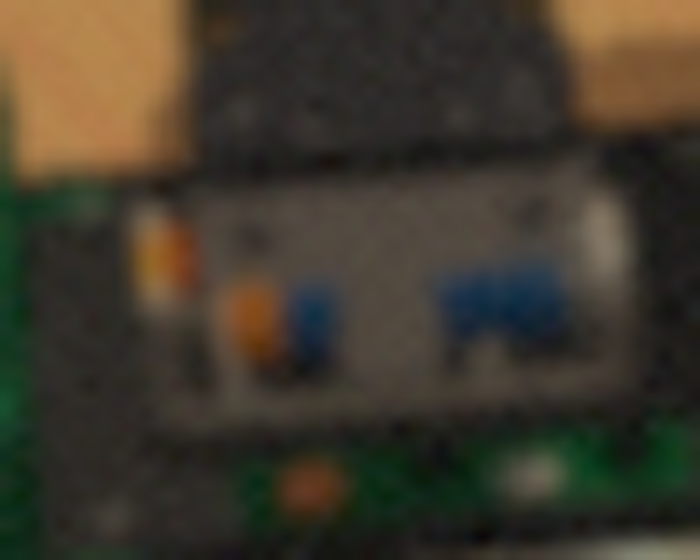

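```bash
python3 - <<'E'
from plant import env
from k import *
def av(n=6):
    F=[]
    for _ in range(n): env.hold(.02); F.append(fb(env))
    return np.mean(F,0).round(2)
for th,x,z in((0,-46,28),(0,-46,27),(0,-46,26)):
    p,r=pose(th,x,z); env.line_to(p,r,max_speed=30); env.hold(.1)
    f=av(); e=env.current_ee_pos()-p; print(th,z,f,"dx %.2f dy %.2f z_act %.2f"%(e@EX,e@EY,z+e[2]),env.current_torque(),env.current_time())
    if f[0]>11.5 or abs(f[2])>9: print("STOP");break
s=env.get_image("scene"); v=np.round(proj(s,BAY)).astype(int)
cv2.imwrite("pics/insF.png",cv2.resize(s["pixels"][v[1]-20:v[1]+20,v[0]-25:v[0]+25],None,fx=14,fy=14,interpolation=cv2.INTER_CUBIC))
E
```

```text
0 28 [ 5.72 -0.95 10.01] dx 3.18 dy -0.15 z_act 30.80 [-0.59563637 -0.65747882  0.00900651] 26.225
STOP
```

View pics/insF.png

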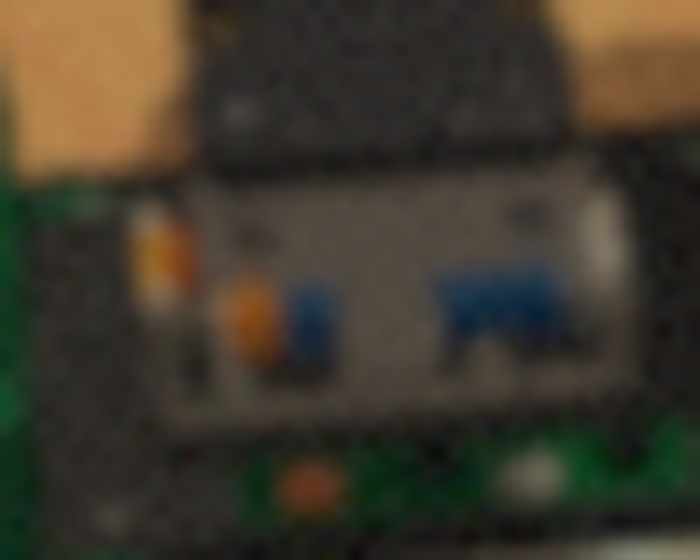

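```bash
python3 - <<'E'
from plant import env
from k import *
def av(n=6):
    F=[]
    for _ in range(n): env.hold(.02); F.append(fb(env))
    return np.mean(F,0).round(2)
for th,x,z in((0,-46,28.8),(0,-43,28.8),(0,-41,29),(0,-39,29.2)):
    p,r=pose(th,x,z); env.line_to(p,r,max_speed=30); env.hold(.06)
    f=av(); e=env.current_ee_pos()-p; print(x,z,f,"x_act %.2f dy %.2f z_act %.2f"%(x+e@EX,e@EY,z+e[2]),env.current_time())
    if f[0]<0 or abs(f[2])>12: print("STOP");break
s=env.get_image("scene"); v=np.round(proj(s,BAY)).astype(int)
cv2.imwrite("pics/insG.png",cv2.resize(s["pixels"][v[1]-20:v[1]+20,v[0]-25:v[0]+25],None,fx=14,fy=14,interpolation=cv2.INTER_CUBIC))
E
```

```text
-46 28.8 [ 7.66 -0.47  5.3 ] x_act -42.89 dy -0.15 z_act 30.94 26.6833
-43 28.8 [ 4.32 -1.09  8.94] x_act -41.13 dy -0.23 z_act 30.75 27.0917
-41 29 [ 1.63 -1.42 10.31] x_act -40.03 dy -0.25 z_act 30.73 27.5
-39 29.2 [ 0.   -2.28 10.93] x_act -38.75 dy -0.24 z_act 30.69 27.9083
```

View pics/insG.png

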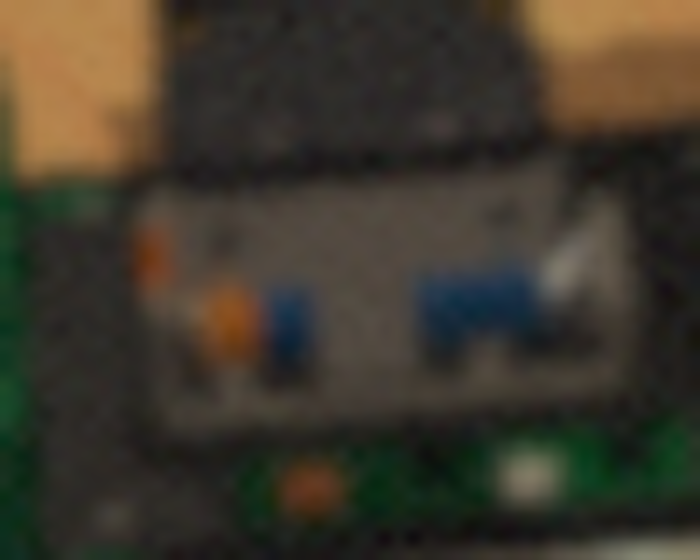

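```bash
python3 - <<'E'
from plant import env
from k import *
def av(n=6):
    F=[]
    for _ in range(n): env.hold(.02); F.append(fb(env))
    return np.mean(F,0).round(2)
for x,z in((-39,30.3),(-38,30.5),(-37,30.7),(-36,30.7)):
    p,r=pose(0,x,z,-.4); env.line_to(p,r,max_speed=30); env.hold(.06)
    f=av(); e=env.current_ee_pos()-p; print(x,z,f,"x_act %.2f dy %.2f z_act %.2f"%(x+e@EX,e@EY,z+e[2]),env.current_time())
    if f[0]<-2.5 or abs(f[2])>12: print("STOP");break
s=env.get_image("scene"); v=np.round(proj(s,BAY)).astype(int)
cv2.imwrite("pics/insH.png",cv2.resize(s["pixels"][v[1]-20:v[1]+20,v[0]-25:v[0]+25],None,fx=14,fy=14,interpolation=cv2.INTER_CUBIC))
E
```

```text
-39 30.3 [3.91 0.34 5.94] x_act -38.59 dy 0.16 z_act 30.85 28.3667
-38 30.5 [ 2.06 -0.06  6.3 ] x_act -38.25 dy 0.11 z_act 30.77 28.775
-37 30.7 [1.07 0.25 6.5 ] x_act -37.65 dy 0.11 z_act 30.79 29.1833
-36 30.7 [-0.58 -0.65  8.02] x_act -37.17 dy 0.10 z_act 30.73 29.5917
```

View pics/insH.png

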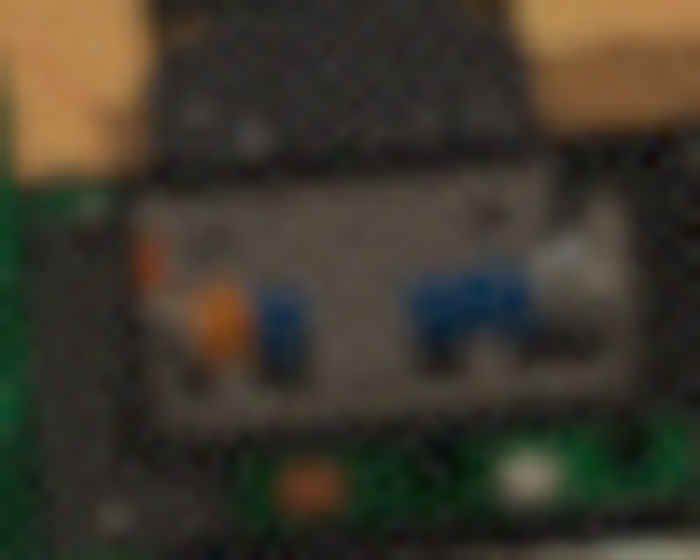

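```bash
python3 - <<'E'
from plant import env
from k import *
p,r=pose(0,-37,31.6,-.4); env.line_to(p,r,max_speed=30); env.hold(.1); print(fb(env))
env.command_gripper(28,20); print(env.current_time(),env.current_finger_gap(),fb(env))
env.line_to(p+[0,0,45],max_speed=80)
q=np.array(env.current_joint_pos());print(env.current_time(),q.round(2))
s=env.get_image("scene"); v=np.round(proj(s,BAY)).astype(int)
cv2.imwrite("pics/rel.png",cv2.resize(s["pixels"][v[1]-20:v[1]+20,v[0]-25:v[0]+25],None,fx=14,fy=14,interpolation=cv2.INTER_CUBIC))
E
```

```text
[ 4.42  0.11 -1.09]
30.3667 27.95706373283328 [ 1.   -0.45 -0.85]
31.075 [-0.56  0.27  1.8  -0.    1.07  1.55]
```

View pics/rel.png

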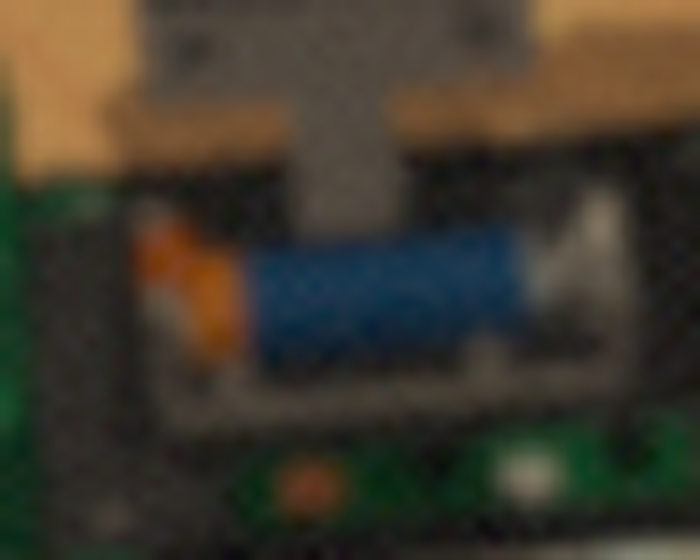

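```bash
python3 - <<'E'
from plant import env
from k import *
p=np.array(env.current_ee_pos()); env.line_to(p+[0,0,70],max_speed=150)
q=np.array(env.current_joint_pos()); q[0]+=0.7; env.move_j(q); print(env.current_time())
import pickle
s=env.get_image("scene");t=env.get_image("top"); pickle.dump((s,t),open("end.pkl","wb"))
o=[]
for d in(s,t):
    v=np.round(proj(d,BAY)).astype(int); o.append(cv2.resize(d["pixels"][v[1]-18:v[1]+18,v[0]-20:v[0]+20],None,fx=10,fy=10,interpolation=cv2.INTER_CUBIC))
    for c in((0,0,0),): 
        for L in(-35,33.2): print((proj(d,BAY+L*EX)-v+[20,18]+.5)*10)
cv2.imwrite("pics/end.png",np.hstack(o)); cv2.imwrite("pics/endtop.png",t["pixels"])
E
```

```text
33.2333
[327.36192486 177.80150408]
[ 79.1657861  200.84027623]
[142.35348211 284.88057257]
[258.58399875  86.57298553]
```

View pics/end.png

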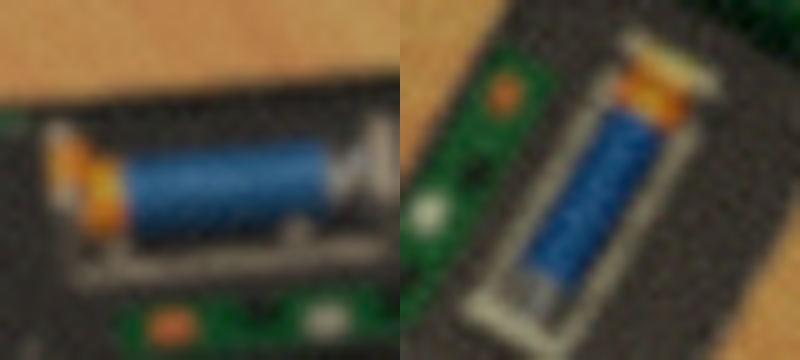

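View pics/endtop.png

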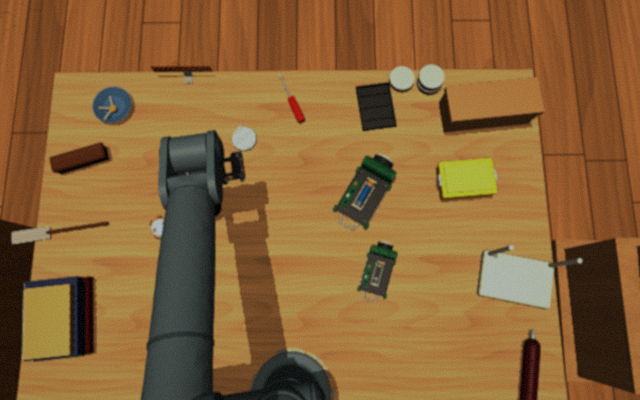

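```bash
python3 - <<'E'
from plant import env
from k import *
import pickle
s,t=pickle.load(open("end.pkl","rb")); print(env.current_ee_pos(),env.current_force())
s0,t0=pickle.load(open("im0.pkl","rb"))
cv2.imwrite("pics/endsc.png",s["pixels"])
cv2.imwrite("pics/dif.png",np.vstack([cv2.resize(x["pixels"][230:340,280:520],None,fx=2.4,fy=2.4) for x in(s0,s)]))
E
```

```text
[556.06977609 190.69321655 136.1761832 ] [-0.28991849 -0.50368941  0.07147366]
```

View pics/dif.png

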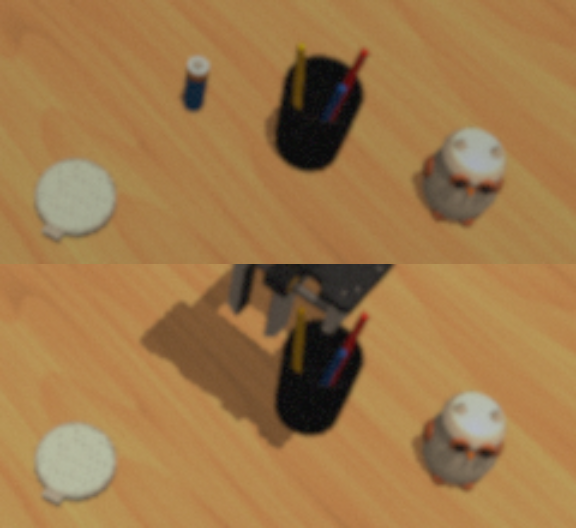

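That sideways move stopped next to the pen cup. The cup, owl and mirror are unmoved at scene (412,278), (474,300) and (312,312). I'll back off into free space before handing in.

```bash
python3 - <<'E'
from plant import env
from k import *
import pickle
q=np.array(env.current_joint_pos()); q[0]-=.35; env.move_j(q); print(env.current_ee_pos(),env.current_time())
p=np.array(env.current_ee_pos()); env.line_to(p+[0,0,80]); env.hold(.3); print(env.current_force(),env.current_time())
t=env.get_image("top"); s=env.get_image("scene"); t0=pickle.load(open("im0.pkl","rb"))[1];s0=pickle.load(open("im0.pkl","rb"))[0]
for n,(x,y,w,h) in dict(cup=(185,180,40,42),owl=(145,212,35,35),mirror=(228,122,32,32),box=(430,150,72,55)).items():
    a,b=[cv2.cvtColor(d["pixels"][y:y+h,x:x+w],cv2.COLOR_BGR2GRAY).astype(np.float32) for d in(t0,t)]
    print(n,np.round(cv2.phaseCorrelate(a,b),2))
v=np.round(proj(t,BAY)).astype(int);w=np.round(proj(s,BAY)).astype(int)
cv2.imwrite("pics/fin.png",np.hstack([cv2.resize(d["pixels"][c[1]-18:c[1]+18,c[0]-20:c[0]+20],None,fx=10,fy=10,interpolation=cv2.INTER_CUBIC) for d,c in((t,v),(s,w))]))
cv2.imwrite("pics/fintop.png",t["pixels"])
E
```

```text
[587.60618698 -10.96298447 136.09655922] 34.1667
[-0.91768884  0.20578245  0.18018057] 35.15Traceback (most recent call last):
  File "<stdin>", line 9, in <module>
    return _wrapfunc(a, 'round', decimals=decimals, out=out)
    return _wrapit(obj, method, *args, **kwds)
    conv = _array_converter(obj)
ValueError: setting an array element with a sequence. The requested array has an inhomogeneous shape after 1 dimensions. The detected shape was (2,) + inhomogeneous part.
```

```bash
python3 - <<'E'
from plant import env
from k import *
import pickle
s0,t0=pickle.load(open("im0.pkl","rb")); t=env.get_image("top"); s=env.get_image("scene")
for n,(x,y,w,h) in dict(cup=(185,180,40,42),owl=(145,212,35,35),mirror=(228,122,32,32),box=(430,150,72,55)).items():
    a,b=[cv2.cvtColor(d["pixels"][y:y+h,x:x+w],cv2.COLOR_BGR2GRAY).astype(np.float32) for d in(t0,t)]
    print(n,cv2.phaseCorrelate(a,b))
c=lambda d:np.round(proj(d,BAY)).astype(int)
cv2.imwrite("pics/fin.png",np.hstack([cv2.resize(d["pixels"][c(d)[1]-18:c(d)[1]+18,c(d)[0]-20:c(d)[0]+20],None,fx=10,fy=10,interpolation=cv2.INTER_CUBIC) for d in(t,s)]))
E
```

```text
cup ((0.015620243949410195, 0.5805275217219901), 1.0907280540466309)
owl ((0.06969024045143613, 0.0765726901330197), 0.9907261806505697)
mirror ((-0.6929547700135679, 0.05097783812302836), 0.2488012737594545)
box ((0.018889192987003867, -0.029326240511906576), 1.0509882282327723)
```

View pics/fin.png

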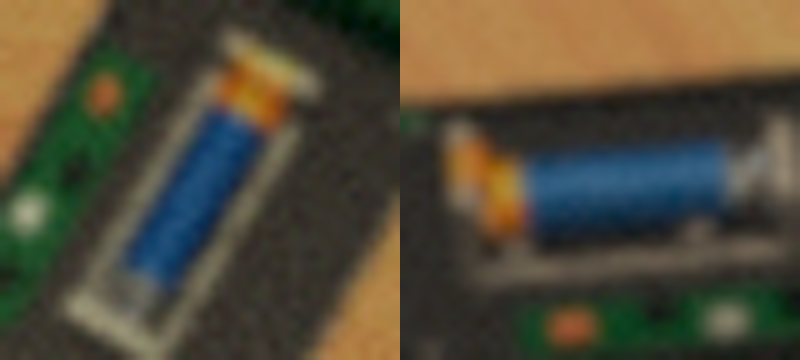

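```bash
python3 -c "
from plant import env
print(env.current_time()); print(env.job_done())"
```

```text
35.35
the job is handed in; nothing more can be done
None
```

I put the cell in the big lamp's holder, button end toward the brass contact, and handed the job in at 35.35 s; no verdict is reported.

**What I did:**
- **Lay-down:** I picked the cell up with the gripper tilted and turned it onto its side in the grip. I lowered it until it touched the board and released it there. I then took it again from above.
- **Insertion:** I pressed the flat end into the spring at about 28° and rolled the button end down past the lip. It met the saddles at about 31 mm. I then slid it about 5.7 mm to the contact and let go.

**Last checks:**
- **Seating:** both cameras show the cell level and centred between the rails, under the lip, with the flat end on the spring. From the forces and travel I estimate the spring is pressed in about 5 mm.
- **Robot:** it stood clear of everything, reading under 1 N.
- **Loose objects:** the owl and the yellow box had not moved.

**What disagreed or went less well:**
- **Lamp position:** the camera position along the lamp was about 3 mm off from what the spring force and final pictures showed, so I set the insertion depth by force.
- **Pen cup:** while backing away, the gripper stopped right beside it. The cup shows at most 0.6 px of shift (about 1.6 mm), which may only be shadow, and I moved off before handing in.
- **Mirror:** the image check was weak (−0.7 px at low confidence, with shadow over it), but it looked unmoved in the scene view.

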